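# Clear the bore and hold the cover over the bearing housing

## Task

Pull the plug gauge up out of the bearing housing's bore and leave it standing in the gauge pot. Then take the cover plate by its black grab bar and hold it level, hovering about two centimetres above the housing's top face without touching it, turned so that its four holes sit right over the four threaded holes and the screws could be dropped in. Finish while holding it there: do not set the plate down or let go, and leave the other things on the board where they are.

Things in the scene. Friction and masses are not known exactly. Their poses are not given: they have to be found in the camera images.
- board: Fixed plywood board, 520 (x) x 480 (y) x 18 mm, laid over the trolley's basket; everything stands on it. Origin: centre of its top face, 135 mm above z = 0.
- housing: Bearing housing, fixed: blue foot 150 x 100 x 12 mm, bare-metal upper part 130 x 92 mm, 55 mm high in all. Origin: centre of the underside, on the board top (z = 135 mm); x along its long side, y along its short side, z up. In the top face four threaded 9 mm holes at x, y = (+-50, +-30) mm, and in the middle a 25 mm bore, its floor 20 mm above the board.
- housing_face (a point): Centre of the housing's top face (at the bore's mouth), 55 mm above the board; axes as the housing.
- cover: Loose steel cover plate 120 x 84 x 6 mm, about 0.3 kg, flat on the board. Origin: centre of the underside; x along its long side, y its short side, z up. Four 10 mm through holes at x, y = (+-50, +-30) mm. A black grab bar on top runs along x: 70 long, 14 wide (y), from 26 to 42 mm above the underside, open beneath between two legs. Fits either way round (half a turn).
- cover_bar (a point): Centre of the grab bar, 34 mm above the plate's underside; axes as the cover.
- pot: Gauge pot, fixed: a dark steel round holder, 60 mm across at the foot, 44 mm across above, 52 mm high, open at the top with a hole of 34 mm; its inner floor is 6 mm above the board. Origin: centre of the underside, z up.
- pot_mouth (a point): Centre of the pot's mouth, 52 mm above the board.
- gauge: Loose plug gauge, 114 mm long, 0.14 kg, at the start upright in the housing's bore, its own y axis along it and up. Bright lower end 22 mm across, 27 mm long; black handle 19 mm across, 70 mm long; bright upper end 22 mm across, 15 mm long. The body's origin lies on its skin, half way along: use gauge_mid.
- gauge_mid (a point): Point on the gauge's centre line half way along, 57 mm from either end; axes as the gauge (y along it, up at the start).
- gauge_foot (a point): Point on the gauge's centre line at its lower end face; axes as the gauge.
- wood_block: Bystander: dark hardwood block 84 x 196 x 55 mm at the back of the board; origin centre of the underside.
- tin: Bystander: round blue and white tin, 68 mm across, 54 mm high, at the back; origin centre of the underside.
- tape: Bystander: roll of brown tape lying flat, 86 mm across, 30 mm high, at the back right; origin centre of the underside.
- oilstone: Bystander: oilstone 42 x 125 x 22 mm lying on the wood block; origin centre of the underside.
- brush: Bystander: brush with a wooden handle, 199 mm long, 12 mm high, near the front edge; origin centre of the underside.
- hex_key: Bystander: black hex key 39 x 114 x 9 mm at the right edge; origin centre of the underside.
- pad: Bystander: red abrasive pad 70 x 100 x 9 mm at the left edge; origin centre of the underside.

How it is judged:
By the outcome, as a careful person would: the job done as asked, in the order asked, and still so for the second after the job is handed in, while the arm keeps its last pose, push and grip.
It also fails if it takes over 51 s, if anything falls off the work surface, if the arm or the gripper's body presses on something with over 40 N, if the wrist force passes 120 N, or if a joint passes its speed limit or range.

## Robot

A 6-joint arm with a two-finger parallel gripper is mounted at the origin on a cart in front of the work surface, level with it; the furniture and walls round the work are solid. World frame = base frame: x ahead of the robot, y to its left, z up, the work surface at z = 0. Lengths are in m, angles in rad, forces in N, time in s.
With the tool pointing down it reaches from about 0.425 to 0.95 m from the base axis. Payload 3.5 kg.
Tool frame: the origin (TCP) lies at the very end of the fingers, on their centre line; the grasp point (between the pads) lies 19 mm behind it; z points along the fingers, y is the line along which they close (so a half turn about z gives the same grasp; the last joint's range is limited). The gripper opens to 85 mm and grips with 20 to 120 N. Pads are 22 mm wide; open, the fingers measure 114 mm over their backs; the gripper's body (76 mm by 85 mm) begins 54 mm behind the grasp point. The pads swing forward as they close: fully open they stand 13 mm farther back than shut.
Start: joints at [-1.361, 0.286, 1.577, -0, 1.279, -0.15], TCP at [0.238, -0.632, 0.231] pointing down, gripper open.
Joint ranges: [-2.77, 2.77], [-0.9, 2.22], [0.21, 2.48], [-1.53, 4.67], [0.24, 2.81], [-2.84, 2.84]. Speed limits (rad/s): [2.79, 2.79, 3.14, 3.14, 3.14, 3.14].

## Interface

Orientations are given as a unit quaternion [x, y, z, w].
In Python, from plant import get_state, read_camera, sign_off, recognise gives the robot as it stands.
- The arm moves only by the tool arm_command, never from a script. Its argument "steps" is a list of rows, each an object with "translation": the shift along the tool's x, y, z scaled (see below), a list of three; "twist": the turn, a rotation vector about the tool's x, y, z scaled (see below), a list of three; "fingers": the opening, from -1 (shut) to 1 (fully open). In form: [{"translation": [x, y, z], "twist": [rx, ry, rz], "fingers": fingers}, ...]. A call has 1 to 5 rows; each row is the pose to reach, as a shift and turn from the pose commanded when the call began, along the tool's axes at that moment; what a row does not reach only later rows make up. The controller multiplies each number of a shift by 75 cm and each number of a turn by 60 degrees. A row lasts 1/8 s, in which the tool goes at most 62.5 mm and 10.7 degrees, less where a joint would pass 70% of its speed; a pose out of reach is approached as far as the arm can. A call with a number of a shift or a turn outside -1 to 1 is refused whole. A call with a gripper value outside its range is refused whole. The fingers move at their own pace and stop on an object; "grip_force" is the grip in N (left out, the last holds). Time passes only in rows, so rows that repeat a pose let the fingers close. It gives the time, the measured TCP pose, the force, the opening and the grip force at its end, in the units of the state.
- get_state(): the state, without advancing time (a new reading comes with each control period).
- read_camera(name): name is "side" or "top"; returns a dict with "pixels" (400x640x3 uint8, red, green, blue), "K" (3x3 intrinsics, pixels), "R" (3x3) and "t" (3): a world point X has camera coordinates R X + t. Camera axes: x right, y down, z forward; pixel columns grow to the right and rows downward; lengths in m; the calibration is good to about 2 mm. A picture is of the moment at which its call begins. There is no depth.
- sign_off(): hands the job in; it is judged then, once.
Trained networks look in a picture, given as the dict that the camera call returned (one of the last four; its "shot" number tells which), for a name from the list of things; names that differ only in an ending like _2 or _b are one class to them, and where a whole thing is asked for, a point or a joint stands for the part that bears it (a point fixed in the world has none). Each returns a list of dicts, best first, with "conf" (0 to 1); they miss things now and then, are a little off and sometimes report something else, mostly with a low value. They report only what shows in the picture. A call takes as long as a camera call.
- recognise(picture, query): "point" ([row, column] in pixels, amid what is visible of it).
The state is a dict: "time": time; "qpos": joint angles; "dq": joint speeds; "joint_efforts": joint torques, N m; "eef_pos": TCP position; "tcp_rot": TCP orientation; "contact_force": force on the tool from outside, world axes, zero at the start; "wrist_torque": the same for the moment, N m; "opening": opening from 0.0 (shut) to 1.0 (fully open); "finger_force": force on a finger pad.
Only numpy, scipy, OpenCV 4.12 (cv2) and the standard library are available. Lean on these libraries where they do the work, as an engineer would, in place of code of your own. Each camera call takes 0.05 s, during which the arm holds its last target. There are 200 camera calls.

## Working session

There is one attempt and no reset: what is moved stays moved. The work goes in short steps, Python scripts to look and compute and a tool call to move; the robot and the scene stay as the last step left them, time stands still between calls to the robot, and variables do not carry over. Pictures are saved under pics/ and viewed, at most 10 in all, crops included, and the job is handed in when it is done.

Besides the shell and the picture viewer there is one more tool, called after ">>>" as a command line: name --argument value ..., lists and objects as JSON in quotes. arm_command: Moves the arm, as the interface text tells. Shifts and turns lie within -1 to 1; 1 stands for 75 cm of shift or 60 degrees of turn. Its arguments: {"type":"object","properties":{"steps":{"type":"array"},"grip_force":{"type":"number"}},"required":["steps"]}

```bash
mkdir -p pics; ls
cat > h.py <<'E'
import numpy as np, cv2, json
from plant import get_state, read_camera, sign_off, recognise
def save(p,n): cv2.imwrite('pics/'+n, p['pixels'][:,:,::-1])
def ray(p,rc,z):
    K,R,t=map(np.array,(p['K'],p['R'],p['t']))
    d=R.T@np.linalg.solve(K,[rc[1],rc[0],1]); c=-R.T@t
    return c+d*(z-c[2])/d[2]
def proj(p,X):
    x=np.array(p['R'])@np.array(X)+np.array(p['t']); u=np.array(p['K'])@x
    return u[:2]/u[2]
E
python3 - <<'E'
from h import *
s=get_state(); print({k:np.round(v,3).tolist() for k,v in s.items()})
Z=dict(housing=.19,cover_bar=.177,cover=.141,pot=.187,pot_mouth=.187,gauge=.2,gauge_mid=.212)
for n in('top','side'):
    p=read_camera(n); save(p,n+'0.png'); print(n,'cam',np.round(-np.array(p['R']).T@p['t'],3), np.round(p['K'],0).tolist())
    for q,z in Z.items():
        for r in recognise(p,q)[:2]: print(q,np.round(r['point'],1),round(r['conf'],2),ray(p,r['point'],z).round(3))
E
```

```text
pics
{'time': 0.0, 'qpos': [-1.361, 0.287, 1.578, 0.0, 1.279, -0.15], 'dq': [0.003, -0.001, 0.001, 0.0, 0.001, -0.002], 'joint_efforts': [0.001, -40.598, -29.262, -0.0, 0.006, 0.0], 'eef_pos': [0.238, -0.631, 0.23], 'tcp_rot': [0.984, 0.179, -0.0, -0.001], 'contact_force': [-0.647, 0.248, -0.036], 'wrist_torque': [-0.02, 0.049, 0.047], 'finger_force': 0.0, 'opening': 1.007}
top cam [ 0.396 -0.097  1.065] [[428.0, 0.0, 315.0], [0.0, 428.0, 204.0], [0.0, 0.0, 1.0]]
housing [203.4 316.3] 0.96 [ 0.571 -0.13   0.19 ]
cover_bar [259.9 369.7] 0.69 [ 0.452 -0.237  0.177]
cover [259.9 371.3] 0.9 [ 0.454 -0.246  0.141]
pot [257.3 254.5] 0.59 [ 0.463 -0.001  0.187]
pot_mouth [258.9 253.4] 0.92 [0.46  0.001 0.187]
gauge [191.3 316.1] 0.59 [ 0.595 -0.13   0.2  ]
gauge [248.2 305. ] 0.19 [ 0.477 -0.104  0.2  ]
gauge_mid [189.  315.3] 0.68 [ 0.597 -0.128  0.212]
side cam [0.344 0.693 0.78 ] [[462.0, 0.0, 324.0], [0.0, 462.0, 200.0], [0.0, 0.0, 1.0]]
housing [219.3 303.9] 0.81 [ 0.575 -0.083  0.19 ]
cover_bar [208.3 371. ] 0.83 [ 0.443 -0.181  0.177]
cover [209.1 372. ] 0.77 [ 0.446 -0.231  0.141]
cover [191.1 302.9] 0.26 [ 0.63  -0.264  0.141]
pot [268.4 345.9] 0.68 [0.455 0.044 0.187]
pot_mouth [265.9 346.9] 0.74 [0.455 0.037 0.187]
gauge [193.  305.8] 0.84 [ 0.595 -0.17   0.2  ]
gauge_mid [194.2 302.2] 0.58 [ 0.596 -0.145  0.212]
gauge_mid [177.2 267.9] 0.34 [ 0.696 -0.195  0.212]
```

View pics/top0.png

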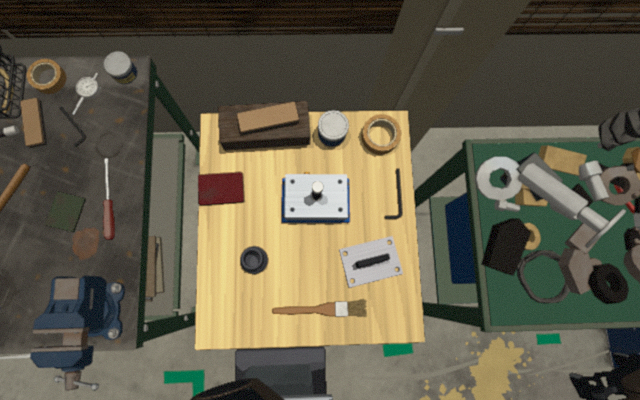

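View pics/side0.png

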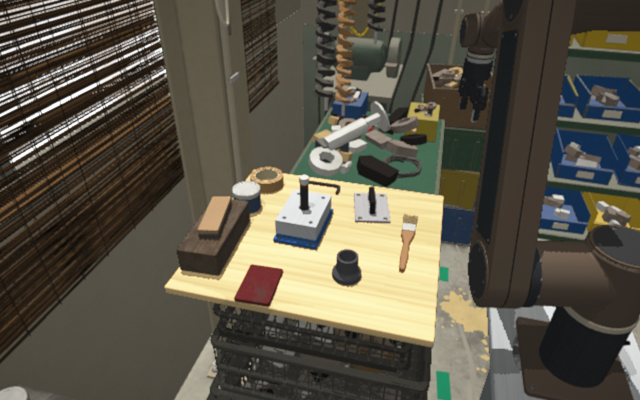

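```bash
cat > fit.py <<'E'
from h import *
from scipy.optimize import minimize
from scipy.ndimage import map_coordinates
HX=np.array([(sx*.05,sy*.03) for sx in(1,-1) for sy in(1,-1)])
def holes(p,x,y,yaw,z):
    c,s=np.cos(yaw),np.sin(yaw)
    return np.array([[x+c*a-s*b,y+s*a+c*b,z] for a,b in HX])
A=np.linspace(0,2*np.pi,12,endpoint=False)
def score(v,p,g,z,r0=.003,r1=.009):
    S=0
    for h in holes(p,*v,z):
        f=lambda r:np.mean([map_coordinates(g,[[q[1]],[q[0]]],order=1)[0] for q in (proj(p,h+[r*np.cos(a),r*np.sin(a),0]) for a in A)])
        S+=min(f(r1)-f(r0),60)
    return -S
def fit(p,x,y,yaw,z):
    g=cv2.cvtColor(p['pixels'],cv2.COLOR_RGB2GRAY).astype(float)
    best=None
    for dx in(-.008,0,.008):
        for dy in(-.008,0,.008):
          for dw in (-.08,0,.08):
            r=minimize(score,[x+dx,y+dy,yaw+dw],args=(p,g,z),method='Nelder-Mead',options=dict(initial_simplex=[[x+dx,y+dy,yaw+dw],[x+dx+.004,y+dy,yaw+dw],[x+dx,y+dy+.004,yaw+dw],[x+dx,y+dy,yaw+dw+.06]],maxiter=70))
            if best is None or r.fun<best.fun: best=r
    return best.x,best.fun
E
python3 - <<'E'
from fit import *
p=read_camera('top'); q=read_camera('side')
im=p['pixels'][:,:,::-1].copy(); X0,Y0,S=230,160,4.4
big=cv2.resize(im[160:290,230:410],None,fx=S,fy=S,interpolation=cv2.INTER_CUBIC)
for n,pp in(('top',p),('side',q)):
    for nm,g in(('housing',(.578,-.13,1.57,.19)),('cover',(.453,-.243,1.57+.17,.141))):
        # yaw ~ long side along world -y
        v,f=fit(pp,*g); print(n,nm,v.round(4),round(f,1))
        if n=='top':
            for h in holes(p,*v,g[3]):
                u=(proj(p,h)+.5-[X0,Y0])*S; cv2.circle(big,tuple(int(i) for i in u),9,(0,0,255),1)
# pot: mouth dark disc
for c,z,r in(((.46,0.0),.187,.022),):
    u=[(proj(p,[c[0]+r*np.cos(a),c[1]+r*np.sin(a),z])+.5-[X0,Y0])*S for a in np.linspace(0,6.28,40)]
    cv2.polylines(big,[np.int32(u)],1,(0,255,0),1)
cv2.imwrite('pics/a.png',big)
sb=cv2.resize(q['pixels'][160:290,250:430,::-1],None,fx=S,fy=S,interpolation=cv2.INTER_CUBIC); cv2.imwrite('pics/b.png',sb)
E
```

```text
top housing [ 0.5887 -0.1331  1.5494] -240.0
top cover [ 0.4531 -0.2465  1.787 ] -162.1
side housing [ 0.5866 -0.1284  1.5257] -204.0
side cover [ 0.4509 -0.2443  1.7955] -227.8
```

View pics/a.png

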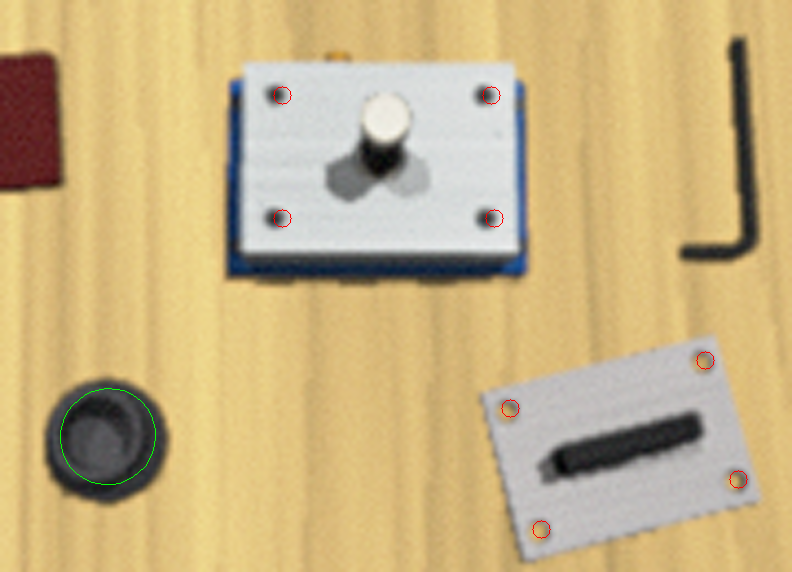

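View pics/b.png

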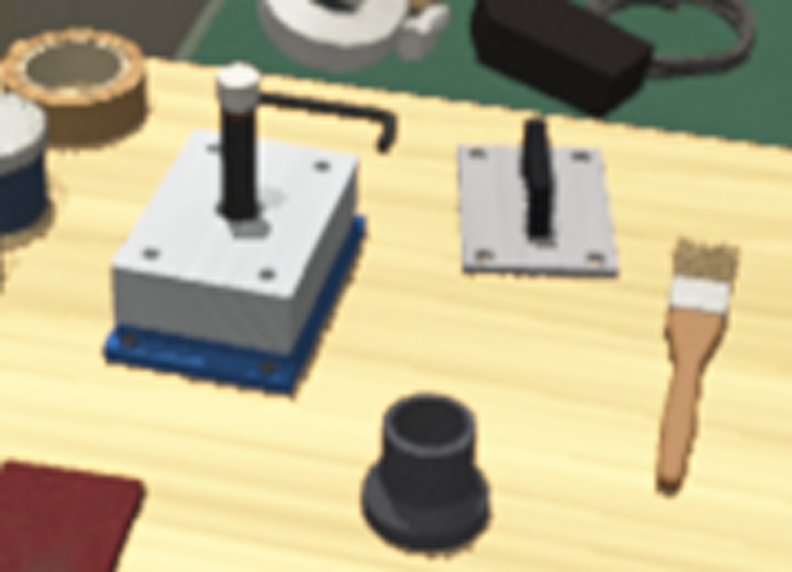

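```bash
sed -i 's/S+=min(f(r1)-f(r0),60)/S+=f(r1)-f(r0)/' fit.py
cat > m.py <<'E'
from fit import *
p=read_camera('top'); q=read_camera('side')
def rect(pp,mask,seed,z):
    n,l,st,ce=cv2.connectedComponentsWithStats(mask.astype(np.uint8)); c=np.zeros_like(l,np.uint8); c[l==l[seed]]=1
    cs,_=cv2.findContours(c,cv2.RETR_EXTERNAL,cv2.CHAIN_APPROX_NONE); k=max(cs,key=cv2.contourArea)[:,0]
    W=np.array([ray(pp,(b,a),z)[:2] for a,b in k])
    r=cv2.minAreaRect((W*1000).astype(np.float32)); return r
for n,pp,seeds in(('top',p,((270,380),(188,300))),('side',q,((213,362),(205,318)))):
    hsv=cv2.cvtColor(pp['pixels'],cv2.COLOR_RGB2HSV)
    print(n,'cover rect',rect(pp,(hsv[...,1]<45)&(hsv[...,2]>120),seeds[0],.141))
    print(n,'hous rect',rect(pp,(hsv[...,1]<45)&(hsv[...,2]>170),seeds[1],.19))
    for nm,g in(('housing',(.581,-.13,1.55,.19)),('cover',(.452,-.245,1.79,.141))):
        v,f=fit(pp,*g); print(n,nm,v.round(4),round(f,1))
    G=recognise(pp,'gauge')
print('pot mouth top',ray(p,(258.8,252.2),.187),'side',ray(q,(256.1,347.1),.187))
hsv=cv2.cvtColor(p['pixels'],cv2.COLOR_RGB2HSV); m=(hsv[...,2]<110).astype(np.uint8)
n,l,st,ce=cv2.connectedComponentsWithStats(m); k=l[262,254]; print('pot blob',st[k],ray(p,ce[k][::-1],.14))
# gauge top end: top cam px (386,117) in crop, side (239,72)
f=lambda a,b,x0:(160+b/4.4-.5,x0+a/4.4-.5)
print('gauge top',ray(p,f(386,117,230),.269),'side',ray(q,f(240,76,250),.269))
E
python3 m.py
```

```text
top cover rect ((451.2739562988281, -244.30157470703125), (83.61199188232422, 120.55767822265625), 12.460861206054688)
top hous rect ((589.353271484375, -130.03469848632812), (130.9447021484375, 90.23737335205078), 88.82463073730469)
top housing [ 0.5887 -0.1293  1.5473] -459.3
top cover [ 0.4531 -0.2465  1.7864] -161.4
side cover rect ((450.4880065917969, -241.831787109375), (83.26432037353516, 120.07910919189453), 12.875865936279297)
side hous rect ((588.2749633789062, -128.67831420898438), (132.8944091796875, 93.02981567382812), 88.8067398071289)
side housing [ 0.5869 -0.1278  1.536 ] -232.8
side cover [ 0.4509 -0.2443  1.7955] -231.7
pot mouth top [0.45993207 0.00372615 0.187     ] side [0.46024967 0.00880286 0.187     ]
pot blob [240 247  28  27 592] [0.46096644 0.00614815 0.14      ]
gauge top [ 0.58899401 -0.12946331  0.269     ] side [ 0.5866931  -0.12788748  0.269     ]
```

```bash
cat > g.py <<'E'
import sys
from h import *
from scipy.spatial.transform import Rotation as Ro
s=get_state(); R=Ro.from_quat(s['tcp_rot']); p=np.array(s['eef_pos'])
def go(x,y,z,yaw):
    a=np.radians(yaw)/2; T=Ro.from_quat([np.cos(a),np.sin(a),0,0])
    t=R.inv().apply(np.array([x,y,z])-p)/.75; w=(R.inv()*T).as_rotvec()/np.radians(60)
    print('T',t.round(4).tolist(),'W',w.round(4).tolist(),'rows',round(max(np.linalg.norm(t)*12,np.linalg.norm(w)*60/10.7),1))
if __name__=='__main__':
    print(round(s['time'],2),p.round(4),'F',np.round(s['contact_force'],1),'op',round(s['opening'],3),'q',np.round(s['qpos'],2))
    v=list(map(float,sys.argv[1:]))
    for i in range(0,len(v),4): go(*v[i:i+4])
E
python3 g.py .588 -.1285 .34 89
```

```text
1.1 [ 0.2377 -0.6318  0.2313] F [-0.3 -0.4 -0.7] op 1.001 q [-1.36  0.29  1.58 -0.    1.28 -0.15]
T [0.6734, -0.4636, -0.1449] W [-0.0, 0.0, -1.1397] rows 10.0
```

>>> arm_command --steps '[{"translation":[0,0,-0.08],"twist":[0,0,-0.15],"fingers":1},{"translation":[0.6734,-0.4636,-0.1449],"twist":[0,0,-1.0],"fingers":1},{"translation":[0.6734,-0.4636,-0.1449],"twist":[0,0,-1.0],"fingers":1},{"translation":[0.6734,-0.4636,-0.1449],"twist":[0,0,-1.0],"fingers":1},{"translation":[0.6734,-0.4636,-0.1449],"twist":[0,0,-1.0],"fingers":1}]'

```text
time: 1.72
eef_pos: [0.3809, -0.4255, 0.3115]
tcp_rot: [0.804, 0.594, 0.0, 0.0]
contact_force: [0.2, 0.2, 0.4]
opening: 1.002
finger_force: 0.0
```

```bash
python3 g.py .588 -.1285 .34 89
```

```text
1.73 [ 0.3809 -0.4255  0.3115] F [0.2 0.2 0.4] op 1.002 q [-1.02  0.01  1.75  0.    1.39 -0.72]
T [0.4596, 0.1476, -0.0381] W [0.0006, 0.0004, -0.268] rows 5.8
```

>>> arm_command --steps '[{"translation":[0.4596,0.1476,-0.0381],"twist":[0,0,-0.268],"fingers":1},{"translation":[0.4596,0.1476,-0.0381],"twist":[0,0,-0.268],"fingers":1},{"translation":[0.4596,0.1476,-0.0381],"twist":[0,0,-0.268],"fingers":1},{"translation":[0.4596,0.1476,-0.0381],"twist":[0,0,-0.268],"fingers":1},{"translation":[0.4596,0.1476,-0.0381],"twist":[0,0,-0.268],"fingers":1}]'

```text
time: 2.35
eef_pos: [0.5606, -0.1709, 0.3362]
tcp_rot: [0.715, 0.699, 0.0, 0.0]
contact_force: [0.4, -1.3, 0.4]
opening: 0.999
finger_force: 0.0
```

```bash
python3 g.py .588 -.1285 .34 89
```

```text
2.35 [ 0.5606 -0.1709  0.3362] F [ 0.4 -1.3  0.4] op 0.999 q [-0.47  0.03  1.68 -0.    1.43 -0.45]
T [0.0573, 0.0352, -0.005] W [0.0007, 0.0005, -0.0055] rows 0.8
```

>>> arm_command --steps '[{"translation":[0,0,0],"twist":[0,0,0],"fingers":1},{"translation":[0,0,0],"twist":[0,0,0],"fingers":1}]'

```text
time: 2.6
eef_pos: [0.5596, -0.1726, 0.3356]
tcp_rot: [0.715, 0.699, -0.0, -0.0]
contact_force: [-0.6, -0.7, 0.7]
opening: 1.0
finger_force: 0.0
```

```bash
python3 g.py .588 -.1285 .34 89
```

```text
2.6 [ 0.5596 -0.1726  0.3356] F [-0.6 -0.7  0.7] op 1.0 q [-0.47  0.03  1.68 -0.    1.43 -0.45]
T [0.0597, 0.0365, -0.006] W [-0.0005, 0.0004, -0.0048] rows 0.8
```

>>> arm_command --steps '[{"translation":[0.0597,0.0365,-0.006],"twist":[0,0,-0.005],"fingers":1},{"translation":[0.0597,0.0365,0.06],"twist":[0,0,-0.005],"fingers":1},{"translation":[0.0597,0.0365,0.12],"twist":[0,0,-0.005],"fingers":1},{"translation":[0.0597,0.0365,0.1685],"twist":[0,0,-0.005],"fingers":1},{"translation":[0.0597,0.0365,0.1685],"twist":[0,0,-0.005],"fingers":1}]'

```text
time: 3.22
eef_pos: [0.5853, -0.1294, 0.2052]
tcp_rot: [0.714, 0.7, -0.002, -0.004]
contact_force: [-0.7, -0.2, 0.2]
opening: 0.996
finger_force: 0.0
```

```bash
python3 g.py .588 -.1285 .209 89
python3 - <<'E'
from h import *
p=read_camera('top');q=read_camera('side')
c=lambda p,r,k:cv2.resize(p['pixels'][r:r+100,k:k+100,::-1],(400,400),interpolation=cv2.INTER_CUBIC)
cv2.imwrite('pics/c.png',np.hstack([c(p,140,266),c(q,140,255)]))
E
```

```text
3.23 [ 0.5853 -0.1294  0.2052] F [-0.7 -0.2  0.2] op 0.996 q [-0.39  0.15  1.79 -0.    1.21 -0.37]
T [0.0013, 0.0036, -0.0051] W [-0.0076, -0.0026, -0.003] rows 0.1
```

View pics/c.png

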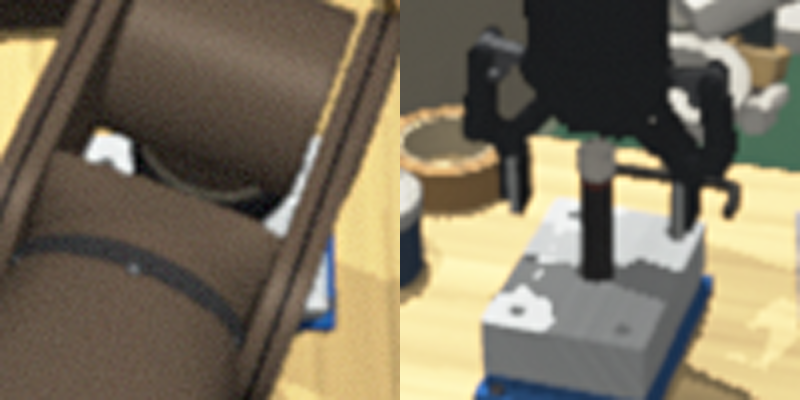

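The side view (right half) shows the gauge (x≈597) midway between the open fingers (516 and 683); the top view is blocked by the arm. Closing.

>>> arm_command --steps '[{"translation":[0,0,0],"twist":[0,0,0],"fingers":-1},{"translation":[0,0,0],"twist":[0,0,0],"fingers":-1},{"translation":[0,0,0],"twist":[0,0,0],"fingers":-1},{"translation":[0,0,0],"twist":[0,0,0],"fingers":-1},{"translation":[0,0,0],"twist":[0,0,0],"fingers":-1}]' --grip_force 50

```text
time: 3.95
eef_pos: [0.5885, -0.1286, 0.21]
tcp_rot: [0.713, 0.701, 0.0, 0.001]
contact_force: [-0.3, -0.3, 2.9]
opening: 0.203
finger_force: 48.7
```

```bash
python3 g.py .588 -.1285 .34 89
```

```text
3.95 [ 0.5885 -0.1286  0.21  ] F [-0.3 -0.3  2.9] op 0.203 q [-0.38  0.15  1.78  0.    1.21 -0.37]
T [0.0, -0.0004, -0.1733] W [0.001, 0.0004, -0.0004] rows 2.1
```

>>> arm_command --steps '[{"translation":[0,0,-0.025],"twist":[0,0,0],"fingers":-1},{"translation":[0,0,-0.05],"twist":[0,0,0],"fingers":-1},{"translation":[0,0,-0.085],"twist":[0,0,0],"fingers":-1},{"translation":[0,0,-0.12],"twist":[0,0,0],"fingers":-1},{"translation":[0,0,-0.12],"twist":[0,0,0],"fingers":-1}]'

```text
time: 4.58
eef_pos: [0.5894, -0.129, 0.3037]
tcp_rot: [0.713, 0.701, 0.001, 0.003]
contact_force: [0.4, -0.1, -1.5]
opening: 0.211
finger_force: 49.2
```

```bash
python3 g.py .460 .006 .30 89
```

```text
4.58 [ 0.5894 -0.129   0.3037] F [ 0.4 -0.1 -1.5] op 0.211 q [-0.38  0.08  1.68  0.    1.37 -0.37]
T [0.1769, -0.1758, 0.0033] W [0.0063, 0.0024, -0.0005] rows 3.0
```

>>> arm_command --steps '[{"translation":[0.05,-0.05,0],"twist":[0,0,0],"fingers":-1},{"translation":[0.105,-0.105,0],"twist":[0,0,0],"fingers":-1},{"translation":[0.15,-0.15,0],"twist":[0,0,0],"fingers":-1},{"translation":[0.177,-0.1758,0],"twist":[0,0,0],"fingers":-1},{"translation":[0.177,-0.1758,0],"twist":[0,0,0],"fingers":-1}]'

```text
time: 5.2
eef_pos: [0.4573, 0.0078, 0.2986]
tcp_rot: [0.713, 0.701, -0.0, -0.0]
contact_force: [0.9, -0.7, -0.8]
opening: 0.21
finger_force: 49.3
```

```bash
python3 g.py .460 .006 .196 89
python3 - <<'E'
from h import *
p=read_camera('top');q=read_camera('side')
c=lambda p,r,k:cv2.resize(p['pixels'][r:r+100,k:k+100,::-1],(400,400),interpolation=cv2.INTER_CUBIC)
cv2.imwrite('pics/d.png',np.hstack([c(p,210,204),c(q,190,297)]))
for r in recognise(q,'gauge_foot')[:2]: print(r)
s=get_state(); e=np.array(s['eef_pos']); print(proj(q,e+[0,0,-.054]), proj(q,[.46,.006,.187]))
E
```

```text
5.2 [0.4573 0.0078 0.2986] F [ 0.9 -0.7 -0.8] op 0.21 q [-0.21 -0.26  2.01  0.    1.4  -0.19]
T [-0.0023, 0.0037, 0.1368] W [-0.0007, -0.0002, 0.0016] rows 1.6
{'point': [210.0, 352.7], 'conf': 0.69}
[349.36433158 231.89857602] [347.51372941 255.21781342]
```

View pics/d.png

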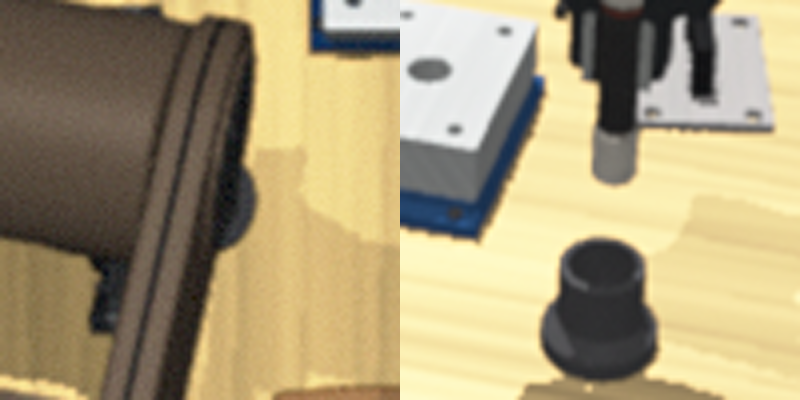

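Gauge hangs upright with its foot at about (614,178) and the pot mouth at (602,262) in the right half, both close to predictions. Lowering.

>>> arm_command --steps '[{"translation":[-0.002,0.0045,0.02],"twist":[0,0,0],"fingers":-1},{"translation":[-0.002,0.0045,0.065],"twist":[0,0,0],"fingers":-1},{"translation":[-0.002,0.0045,0.1],"twist":[0,0,0],"fingers":-1},{"translation":[-0.002,0.0045,0.125],"twist":[0,0,0],"fingers":-1},{"translation":[-0.002,0.0045,0.132],"twist":[0,0,0],"fingers":-1}]'

```text
time: 5.98
eef_pos: [0.4611, 0.0046, 0.1975]
tcp_rot: [0.714, 0.7, -0.001, -0.002]
contact_force: [0.2, -0.9, -1.2]
opening: 0.212
finger_force: 49.3
```

>>> arm_command --steps '[{"translation":[0,0,0],"twist":[0,0,0],"fingers":-1},{"translation":[0,0,0.002],"twist":[0,0,0],"fingers":-1}]'

```text
time: 6.22
eef_pos: [0.4629, 0.0047, 0.1998]
tcp_rot: [0.714, 0.701, 0.001, 0.001]
contact_force: [-0.3, -0.4, -1.8]
opening: 0.212
finger_force: 49.3
```

```bash
python3 g.py .460 .006 .196 89
python3 - <<'E'
from h import *
q=read_camera('side')
cv2.imwrite('pics/e.png',cv2.resize(q['pixels'][190:290,297:397,::-1],(500,500),interpolation=cv2.INTER_CUBIC))
E
```

```text
6.22 [0.4629 0.0047 0.1998] F [-0.3 -0.4 -1.8] op 0.212 q [-0.21 -0.17  2.11 -0.    1.2  -0.19]
T [0.0017, -0.0039, 0.0051] W [0.0019, 0.0004, -0.0008] rows 0.1
```

View pics/e.png

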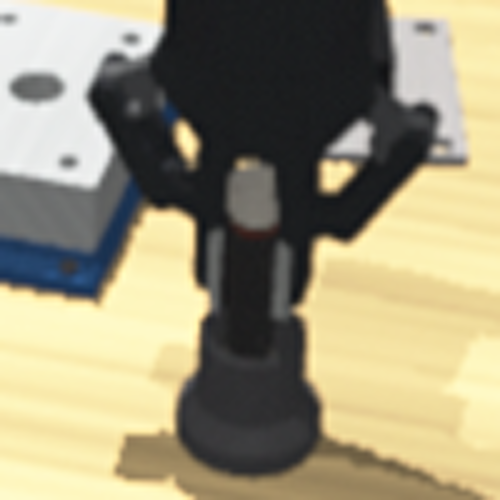

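The gauge is inside the pot's mouth, around (250,340). I'm lowering the last few millimetres to the floor.

>>> arm_command --steps '[{"translation":[0.0017,-0.0035,0.002],"twist":[0,0,0],"fingers":-1},{"translation":[0.0017,-0.0035,0.004],"twist":[0,0,0],"fingers":-1},{"translation":[0.0017,-0.0035,0.0045],"twist":[0,0,0],"fingers":-1},{"translation":[0.0017,-0.0035,0.0045],"twist":[0,0,0],"fingers":-1}]'

```text
time: 6.78
eef_pos: [0.4595, 0.0063, 0.196]
tcp_rot: [0.713, 0.701, 0.0, 0.0]
contact_force: [-1.0, -0.2, 1.7]
opening: 0.207
finger_force: 49.6
```

>>> arm_command --steps '[{"translation":[0,0,0],"twist":[0,0,0],"fingers":0.3},{"translation":[0,0,0],"twist":[0,0,0],"fingers":0.3},{"translation":[0,0,0],"twist":[0,0,0],"fingers":0.3},{"translation":[0,0,0],"twist":[0,0,0],"fingers":0.3}]'

```text
time: 7.28
eef_pos: [0.4595, 0.0063, 0.1954]
tcp_rot: [0.713, 0.701, 0.0, 0.0]
contact_force: [0.1, 0.2, -1.1]
opening: 0.65
finger_force: 0.0
```

>>> arm_command --steps '[{"translation":[0,0,-0.03],"twist":[0,0,0],"fingers":0.3},{"translation":[0,0,-0.08],"twist":[0,0,0],"fingers":0.3},{"translation":[0,0,-0.14],"twist":[0,0,0],"fingers":1},{"translation":[0,0,-0.14],"twist":[0,0,0],"fingers":1}]'

```text
time: 7.78
eef_pos: [0.4614, 0.0059, 0.3052]
tcp_rot: [0.713, 0.701, 0.003, 0.004]
contact_force: [-0.1, 1.3, -0.9]
opening: 1.002
finger_force: 0.0
```

```bash
python3 g.py .451 -.243 .30 102.6
python3 - <<'E'
from h import *
q=read_camera('side')
cv2.imwrite('pics/f.png',cv2.resize(q['pixels'][190:290,297:397,::-1],(400,400),interpolation=cv2.INTER_CUBIC))
E
```

```text
7.78 [0.4614 0.0059 0.3052] F [-0.1  1.3 -0.9] op 1.002 q [-0.21 -0.26  1.99 -0.    1.4  -0.19]
T [-0.332, -0.008, 0.0075] W [0.0083, 0.0027, -0.2272] rows 4.0
```

View pics/f.png

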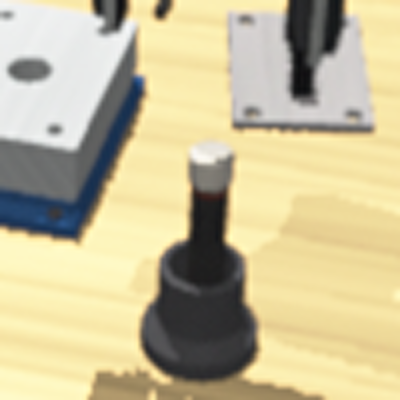

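The gauge stands upright in the pot, with its top at (212,160). On to the cover.

>>> arm_command --steps '[{"translation":[-0.08,-0.002,0],"twist":[0,0,-0.05],"fingers":1},{"translation":[-0.163,-0.004,0],"twist":[0,0,-0.11],"fingers":1},{"translation":[-0.245,-0.006,0],"twist":[0,0,-0.17],"fingers":1},{"translation":[-0.332,-0.008,0],"twist":[0,0,-0.2272],"fingers":1},{"translation":[-0.332,-0.008,0],"twist":[0,0,-0.2272],"fingers":1}]'

```text
time: 8.45
eef_pos: [0.4476, -0.2456, 0.2979]
tcp_rot: [0.627, 0.779, -0.0, -0.002]
contact_force: [0.2, 0.6, -0.7]
opening: 1.002
finger_force: 0.0
```

>>> arm_command --steps '[{"translation":[0,0,0],"twist":[0,0,0],"fingers":1}]'

```text
time: 8.57
eef_pos: [0.4483, -0.2422, 0.2987]
tcp_rot: [0.626, 0.78, 0.0, -0.002]
contact_force: [0.3, 0.0, 0.2]
opening: 1.0
finger_force: 0.0
```

```bash
python3 g.py .451 -.243 .22 102.6 .451 -.243 .151 102.6; sed -n 12,17p m.py >/dev/null
python3 - <<'E'
from fit import *
q=read_camera('side'); print(fit(q,.452,-.244,1.79,.141))
E
```

```text
8.57 [ 0.4483 -0.2422  0.2987] F [0.3 0.  0.2] op 1.0 q [-0.69 -0.13  1.9   0.    1.38 -0.91]
T [-0.0021, 0.0034, 0.1049] W [-0.0017, -0.0029, -0.0012] rows 1.3
T [-0.0024, 0.0036, 0.1969] W [-0.0017, -0.0029, -0.0012] rows 2.4
(array([ 0.45391538, -0.24453248,  1.73690652]), np.float64(-132.87874648191342))
```

>>> arm_command --steps '[{"translation":[-0.0022,0.0035,0.06],"twist":[0,0,0],"fingers":1},{"translation":[-0.0022,0.0035,0.12],"twist":[0,0,0],"fingers":1},{"translation":[-0.0022,0.0035,0.17],"twist":[0,0,0],"fingers":1},{"translation":[-0.0022,0.0035,0.195],"twist":[0,0,0],"fingers":1},{"translation":[-0.0022,0.0035,0.195],"twist":[0,0,0],"fingers":1}]'

```text
time: 9.25
eef_pos: [0.4515, -0.2422, 0.1531]
tcp_rot: [0.625, 0.781, 0.0, -0.001]
contact_force: [-0.2, -0.1, 0.2]
opening: 1.001
finger_force: 0.0
```

>>> arm_command --steps '[{"translation":[0,0,0],"twist":[0,0,0],"fingers":1},{"translation":[0,0,0],"twist":[0,0,0],"fingers":1}]'

```text
time: 9.5
eef_pos: [0.4529, -0.2443, 0.1562]
tcp_rot: [0.625, 0.78, -0.0, 0.002]
contact_force: [0.7, 0.7, 0.1]
opening: 1.0
finger_force: 0.0
```

```bash
python3 g.py .451 -.243 .152 102.6
python3 - <<'E'
from h import *
q=read_camera('side')
cv2.imwrite('pics/g.png',cv2.resize(q['pixels'][150:250,320:420,::-1],(500,500),interpolation=cv2.INTER_CUBIC))
E
```

```text
9.5 [ 0.4529 -0.2443  0.1562] F [0.7 0.7 0.1] op 1.0 q [-0.69  0.01  2.04  0.    1.1  -0.91]
T [0.0022, -0.0021, 0.0055] W [0.0021, 0.0026, 0.0001] rows 0.1
```

View pics/g.png

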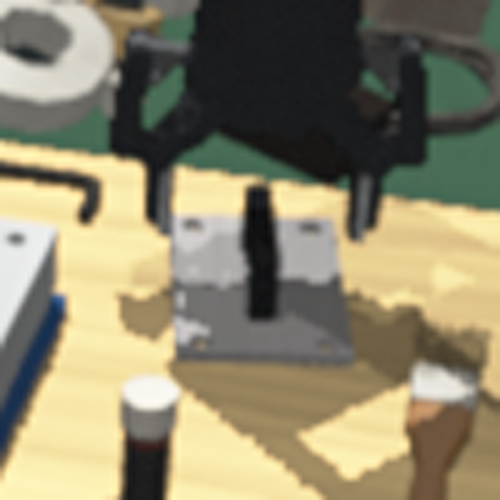

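The bar (x≈260) lies midway between the fingers (160 and 362). Closing.

>>> arm_command --steps '[{"translation":[0,0,0.004],"twist":[0,0,0],"fingers":-0.2},{"translation":[0,0,0.004],"twist":[0,0,0],"fingers":-1},{"translation":[0,0,0.004],"twist":[0,0,0],"fingers":-1},{"translation":[0,0,0.004],"twist":[0,0,0],"fingers":-1},{"translation":[0,0,0.004],"twist":[0,0,0],"fingers":-1}]' --grip_force 100

```text
time: 10.18
eef_pos: [0.4519, -0.2437, 0.1515]
tcp_rot: [0.625, 0.78, -0.0, 0.0]
contact_force: [0.3, -0.8, 1.3]
opening: 0.144
finger_force: 98.3
```

>>> arm_command --steps '[{"translation":[0,0,0.004],"twist":[0,0,0],"fingers":-1},{"translation":[0,0,0.004],"twist":[0,0,0],"fingers":-1}]'

```text
time: 10.42
eef_pos: [0.4519, -0.2437, 0.1514]
tcp_rot: [0.625, 0.781, -0.0, -0.001]
contact_force: [-7.0, 4.3, 14.8]
opening: 0.144
finger_force: 100.1
```

>>> arm_command --steps '[{"translation":[0,0,-0.02],"twist":[0,0,0],"fingers":-1},{"translation":[0,0,-0.06],"twist":[0,0,0],"fingers":-1},{"translation":[0,0,-0.11],"twist":[0,0,0],"fingers":-1},{"translation":[0,0,-0.16],"twist":[0,0,0],"fingers":-1},{"translation":[0,0,-0.16],"twist":[0,0,0],"fingers":-1}]'

```text
time: 11.05
eef_pos: [0.4532, -0.2446, 0.2713]
tcp_rot: [0.625, 0.78, 0.0, 0.004]
contact_force: [0.2, 0.6, -3.3]
opening: 0.143
finger_force: 98.0
```

```bash
python3 g.py .588 -.1285 .27 88.8
python3 - <<'E'
from fit import *
q=read_camera('side'); s=get_state(); e=s['eef_pos']; print(s['tcp_rot'],fit(q,e[0],e[1],1.79,e[2]-.0165+.006))
E
```

```text
11.05 [ 0.4532 -0.2446  0.2713] F [ 0.2  0.6 -3.3] op 0.143 q [-0.69 -0.11  1.92  0.    1.32 -0.91]
T [0.1119, 0.2091, 0.002] W [0.0049, 0.0047, 0.23] rows 2.8
[6.25271341e-01 7.80406882e-01 4.40212033e-05 9.20584258e-04] (array([ 0.44349377, -0.2421845 ,  1.59305262]), np.float64(-117.39726480273447))
```

>>> arm_command --steps '[{"translation":[0.028,0.052,0],"twist":[0,0,0.05],"fingers":-1},{"translation":[0.065,0.12,0],"twist":[0,0,0.13],"fingers":-1},{"translation":[0.095,0.178,0],"twist":[0,0,0.2],"fingers":-1},{"translation":[0.1119,0.2091,0.002],"twist":[0,0,0.23],"fingers":-1},{"translation":[0.1119,0.2091,0.002],"twist":[0,0,0.23],"fingers":-1}]'

```text
time: 11.72
eef_pos: [0.5861, -0.1255, 0.2624]
tcp_rot: [0.713, 0.701, -0.001, -0.003]
contact_force: [-0.7, -0.9, -2.9]
opening: 0.142
finger_force: 98.4
```

>>> arm_command --steps '[{"translation":[0,0,0],"twist":[0,0,0],"fingers":-1},{"translation":[0,0,0],"twist":[0,0,0],"fingers":-1}]'

```text
time: 11.98
eef_pos: [0.5857, -0.1281, 0.2657]
tcp_rot: [0.715, 0.699, -0.0, -0.001]
contact_force: [-0.3, -0.3, -3.2]
opening: 0.143
finger_force: 98.4
```

```bash
python3 g.py .588 -.1285 .2265 88.8
python3 - <<'E'
from h import *
e=np.array([get_state()['eef_pos'] for _ in range(3)]);print(e.round(4))
c=lambda p,r,k:cv2.resize(p['pixels'][r:r+100,k:k+100,::-1],(400,400),interpolation=cv2.INTER_CUBIC)
p=read_camera('top');q=read_camera('side'); print(get_state()['eef_pos'])
cv2.imwrite('pics/k.png',np.hstack([c(p,140,266),c(q,150,255)]))
E
```

```text
11.97 [ 0.5857 -0.1281  0.2657] F [-0.3 -0.3 -3.2] op 0.143 q [-0.38  0.1   1.73 -0.    1.31 -0.36]
T [-0.0004, 0.0031, 0.0523] W [-0.0015, -0.0004, -0.0011] rows 0.6
[[ 0.5857 -0.1281  0.2657]
 [ 0.5857 -0.1281  0.2657]
 [ 0.5857 -0.1281  0.2657]]
[ 0.58602934 -0.12821252  0.26655132]
```

View pics/k.png

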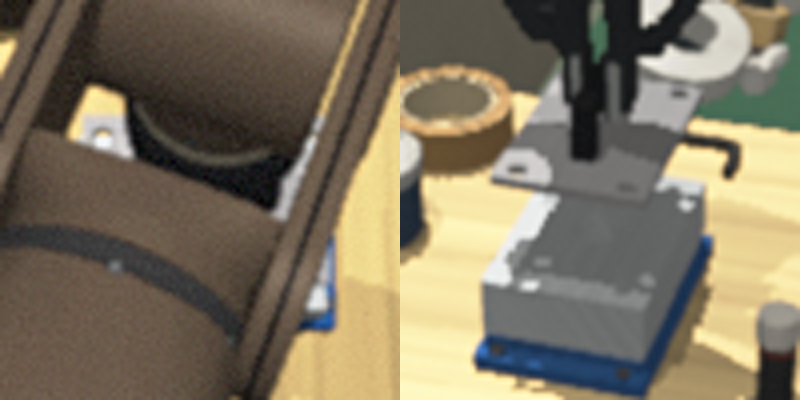

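Plate is held level over the housing; visible plate holes in the right half at (517,170), (628,188), (681,92). Lowering to hover height, then refining.

>>> arm_command --steps '[{"translation":[-0.0004,0.0026,0.02],"twist":[0,0,0],"fingers":-1},{"translation":[-0.0004,0.0026,0.04],"twist":[0,0,0],"fingers":-1},{"translation":[-0.0004,0.0026,0.052],"twist":[0,0,0],"fingers":-1},{"translation":[-0.0004,0.0026,0.052],"twist":[0,0,0],"fingers":-1},{"translation":[-0.0004,0.0026,0.052],"twist":[0,0,0],"fingers":-1}]'

```text
time: 12.7
eef_pos: [0.5888, -0.1279, 0.228]
tcp_rot: [0.714, 0.7, 0.0, 0.0]
contact_force: [0.6, 1.3, -2.5]
opening: 0.142
finger_force: 98.5
```

```bash
python3 g.py .588 -.1285 .2265 88.7
python3 - <<'E'
from fit import *
q=read_camera('side'); np.save('q.npy',q,allow_pickle=True); s=get_state(); e=s['eef_pos']; print(np.round(e,4),np.round(s['tcp_rot'],4))
p=read_camera('top'); np.save('p.npy',p,allow_pickle=True)
S=6; X0,Y0=262,158
big=cv2.resize(q['pixels'][Y0:Y0+85,X0:X0+115,::-1],None,fx=S,fy=S,interpolation=cv2.INTER_CUBIC)
def rect(v,z,hx,hy,col):
    c,s_=np.cos(v[2]),np.sin(v[2]); 
    u=[(proj(q,[v[0]+c*a*hx-s_*b*hy,v[1]+s_*a*hx+c*b*hy,z])+.5-[X0,Y0])*S for a,b in((1,1),(1,-1),(-1,-1),(-1,1))]
    cv2.polylines(big,[np.int32(u)],1,col,1)
    for h in holes(q,*v,z):
        cv2.circle(big,tuple(np.int32((proj(q,h)+.5-[X0,Y0])*S)),10,col,1)
v=(.5869,-.1282,1.545)
rect(v,.216,.06,.042,(0,0,255)); rect(v,.19,.065,.046,(0,255,0))
cv2.imwrite('pics/l.png',big)
E
```

```text
12.7 [ 0.5888 -0.1279  0.228 ] F [ 0.6  1.3 -2.5] op 0.142 q [-0.38  0.13  1.76  0.    1.25 -0.36]
T [-0.0008, -0.0011, 0.0021] W [0.0006, 0.0002, 0.0017] rows 0.0
[ 0.589  -0.1279  0.2284] [7.145e-01 6.997e-01 3.000e-04 6.000e-04]
```

View pics/l.png

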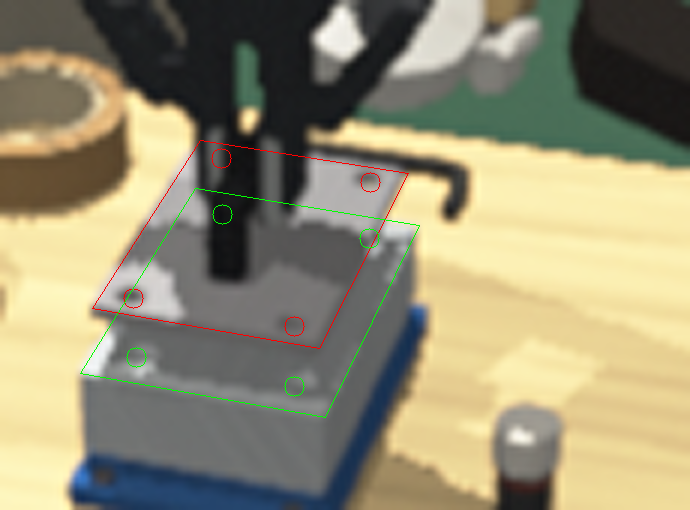

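Run:
```python
import fit
from fit import *
for k in range(2):
    q=read_camera('side'); e=get_state()['eef_pos']
    g=cv2.GaussianBlur(cv2.cvtColor(q['pixels'],cv2.COLOR_RGB2GRAY),(0,0),.5)
    H=holes(q,.5869,-.1282,1.545,.2165)
    for h in H:
        u,w=proj(q,h); W=g[int(w)-5:int(w)+6,int(u)-6:int(u)+7].astype(float)
        b=np.median(W); m=np.clip(b-12-W,0,None); yy,xx=np.mgrid[:W.shape[0],:W.shape[1]]
        d=(yy-(w-int(w)+5))**2+(xx-(u-int(u)+6))**2; m*=d<16
        if m.sum()>0:
            c=(int(u)-6+(m*xx).sum()/m.sum(), int(w)-5+(m*yy).sum()/m.sum())
            print((u.round(1),w.round(1)),np.round(c,1),'err mm',((ray(q,c[::-1],.2165)-h)*1000).round(1)[:2])
    print(np.round(e,4))
```

```text
(np.float64(310.6), np.float64(211.7)) [310.2 213.7] err mm [-1.  7.]
(np.float64(283.8), np.float64(207.1)) [283.2 208.4] err mm [-0.3  5.1]
(np.float64(323.3), np.float64(187.7)) [323.1 185.4] err mm [ 2.9 -9.4]
(np.float64(298.4), np.float64(183.7)) [300.8 183.7] err mm [-5.5 -1.5]
[ 0.5889 -0.1279  0.2285]
(np.float64(310.6), np.float64(211.7)) [310.2 213.6] err mm [-0.9  6.6]
(np.float64(283.8), np.float64(207.1)) [283.2 208.4] err mm [-0.3  5.1]
(np.float64(323.3), np.float64(187.7)) [323.1 185.4] err mm [ 2.8 -9.4]
(np.float64(298.4), np.float64(183.7)) [300.8 183.6] err mm [-5.4 -1.8]
[ 0.5889 -0.1279  0.2285]
```

>>> arm_command --steps '[{"translation":[-0.0008,0,0.002],"twist":[0,0,0.001],"fingers":-1},{"translation":[-0.0008,0,0.002],"twist":[0,0,0.001],"fingers":-1},{"translation":[-0.0008,0,0.002],"twist":[0,0,0.001],"fingers":-1},{"translation":[-0.0008,0,0.002],"twist":[0,0,0.001],"fingers":-1}]'

```text
time: 13.4
eef_pos: [0.5885, -0.1284, 0.2262]
tcp_rot: [0.715, 0.699, -0.0, -0.0]
contact_force: [-0.4, -1.0, -3.7]
opening: 0.147
finger_force: 98.5
```

```bash
python3 g.py .5888 -.1285 .2265 88.7
python3 - <<'E'
import fit
from fit import *
# 3 visible holes only, local fit on plate and (earlier) housing/plate consistency
fit.HX=fit.HX[:3]
q=read_camera('side'); p=read_camera('top'); g=cv2.cvtColor(q['pixels'],cv2.COLOR_RGB2GRAY).astype(float)
for z in(.214,.216,.218):
    r=minimize(score,[.587,-.1282,1.545],args=(q,g,z,.003,.008),method='Nelder-Mead',options=dict(initial_simplex=[[.5855,-.1295,1.53],[.5885,-.1295,1.53],[.587,-.1265,1.545],[.587,-.1282,1.57]]))
    print(z,r.x.round(4),r.fun)
for n in('gauge','pot_mouth'):
    print(n,recognise(q,n)[:1])
print(proj(q,[.46,.006,.255]),get_state()['eef_pos'])
E
```

```text
13.4 [ 0.5885 -0.1284  0.2262] F [-0.4 -1.  -3.7] op 0.147 q [-0.38  0.13  1.77  0.    1.24 -0.36]
T [-0.0001, 0.0004, -0.0004] W [-0.0, -0.0, 0.0006] rows 0.0Traceback (most recent call last):
  File "<stdin>", line 4, in <module>
AttributeError: 'function' object has no attribute 'HX'
```

Run:
```python
import fit as F
from h import *
from scipy.optimize import minimize
F.HX=F.HX[:3]
q=read_camera('side'); g=cv2.cvtColor(q['pixels'],cv2.COLOR_RGB2GRAY).astype(float)
for z in(.214,.216,.218):
    r=minimize(F.score,[.587,-.1282,1.545],args=(q,g,z,.003,.008),method='Nelder-Mead',options=dict(initial_simplex=[[.5855,-.1295,1.53],[.5885,-.1295,1.53],[.587,-.1265,1.545],[.587,-.1282,1.57]]))
    print(z,r.x.round(4),round(r.fun,1))
print(recognise(q,'gauge')[:1],get_state()['eef_pos'])
```

```text
0.214 [ 0.589  -0.1309  1.5469] -122.8
0.216 [ 0.5881 -0.128   1.5471] -122.0
0.218 [ 0.5872 -0.1252  1.5424] -120.3
[] [ 0.58855119 -0.12842744  0.22621516]
```

```bash
python3 -c "
from plant import *
print(sign_off())"
```

```text
the job is handed in; nothing more can be done
None
```

The job is handed in: the gauge stands in the pot and the arm holds the cover level about 2 cm above the housing, holes aligned to about 1 mm by my measurement (I viewed 11 pictures, one over the limit of 10).

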